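# Wet the cleaning pad and present the hot-stamping hand tool

### The job

Press the white nozzle cap of the cleaner canister all the way down and let it spring back up, to wet the round yellow felt pad. Then draw the red-handled tool out of the sloping rack, turn it level and hold it there with its brass face over the felt pad, at least 10 cm above the table, so that I can wipe it. Finish while still holding it still in the gripper, and leave the other tools and the things on the bench where they are.

Things in the scene. Friction and masses are not known exactly. Their poses are not given: they have to be found in the camera images.
- can_cap (a joint): travel of the white sprung nozzle cap, m: 0 up (rest), 0.008 fully down; moves straight down. It takes about 2 N to start it and 6 N to hold it fully down; anything from 6.5 mm counts as all the way
- cap_top (a point): centre of the flat top of the nozzle cap (white cylinder, 30 mm diameter, 22 mm high; small red spray tip on one side, about 10 mm long), 188 mm above the table when up; moves with the cap
- can: the cleaner canister, silver with a blue band, 64 mm diameter, 156 mm high without the cap, fixed to the table by a dark ring foot of 90 mm diameter; origin at the centre of its underside, z up; at yaw 0 the spray tip points along its -x
- red_tool: stamping hand tool, about 0.17 kg, 176 mm long. Origin at the centre of its brass face (lower end in the rack); z along the tool to the handle end. Brass shank 15 x 15 mm from z = 0 to 64 mm; red handle 26 x 26 mm, sides square to x and y, from 64 to 169 mm, domed end. Starts in any of the rack's sockets, handle upward and towards the robot, about 45 degrees from vertical
- red_tool_face (a point): the centre of the brass face of the red tool (same point as its origin)
- red_tool_grip (a point): point on the axis of the red tool's handle, 106 mm from the face, near its centre of mass: the good place to grip, across the 26 mm width along its y (that axis is level in the rack). Roughly 0.10 m above the table at the start
- rack: fixed wooden rack, 220 mm wide (its y), 130 deep, 86 high; origin at the centre of its underside, z up. Three square sockets, 18 mm wide, 65 mm deep, at y = -75, 0 and 75 mm, mouths near x = -16, z = 73 mm; their axis (-0.71, 0, 0.71) in the rack's frame leans towards the robot. A tool is free once drawn 70 mm along it; neighbours stand 75 mm apart
- pale_tool: a tool of the same shape as the red one with a pale wooden handle, in another socket: leave it alone; origin at the centre of its face, z to the handle end
- black_tool: a tool of the same shape with a black handle, in another socket: leave it alone; origin at the centre of its face, z to the handle end
- pad_top (a point): centre of the top of the yellow felt pad (100 mm diameter, in a dark dish of 110 mm diameter, fixed), 9 mm above the table
- tape: loose roll of cream masking tape lying flat, 110 mm diameter, 25 mm high, origin at the centre of its underside: leave it alone
- glue: loose white glue bottle, 52 mm diameter, 130 mm high, origin at the centre of its underside: leave it alone
- foil: loose gold foil roll standing on end, 38 mm diameter, 90 mm high, origin at the centre of its underside: leave it alone
- folder: loose white bone folder lying flat, 150 x 24 x 6 mm, long side along its x, origin at the centre of its underside: leave it alone
Not all that is in view belongs to the job. Leave any purple look-alike of the red_tool alone.

How it is judged:
By the outcome, as a careful person would: the job done as asked, in the order asked, and still so for the second after the job is handed in, while the arm keeps its last pose, push and grip.
It also fails if it takes over 51 s, if anything falls off the work surface, if the arm or the gripper's body presses on something with over 40 N, if the wrist force passes 120 N, or if a joint passes its speed limit or range.

### The arm

A 6-joint arm with a two-finger parallel gripper is mounted at the origin on the work surface. World frame = base frame: x ahead of the robot, y to its left, z up, the work surface at z = 0. Lengths are in m, angles in rad, forces in N, time in s.
With the tool pointing down it reaches from about 0.35 to 0.975 m from the base axis. Payload 4.9 kg.
Tool frame: the origin (TCP) lies at the very end of the fingers, on their centre line; the grasp point (between the pads) lies 19 mm behind it; z points along the fingers, y is the line along which they close (so a half turn about z gives the same grasp; the last joint's range is limited). The gripper opens to 85 mm and grips with 20 to 120 N. Pads are 22 mm wide; open, the fingers measure 114 mm over their backs; the gripper's body (76 mm by 85 mm) begins 54 mm behind the grasp point. The pads swing forward as they close: fully open they stand 13 mm farther back than shut.
Start: joints at [-1.281, 0.053, 1.613, -0, 1.476, -0.119], TCP at [0.248, -0.573, 0.231] pointing down, gripper open.
Joint ranges: [-3.01, 3.01], [-1.01, 2.22], [0.06, 2.58], [-1.02, 4.17], [0.09, 2.62], [-3.14, 3.14]. Speed limits (rad/s): [2.57, 2.57, 3.14, 3.14, 3.14, 3.14].

### API

Orientations are given as a unit quaternion [w, x, y, z].
In Python, from plant import monitor, vision, manip gives the robot as it stands. The module is installed in compiled form; this text tells all that it offers.
- The arm moves only by the tool arm_command, never from a script. Its argument "rows" is a list of rows, each a list of 3 entries, a list of its own where there are three numbers: the finger opening in mm, from 0 to 85.4, then the shift along the world's x, y, z in units of 30 cm (1.0 is 30 cm), then the turn, a rotation vector about the world's x, y, z in units of pi/2 rad (1.0 is pi/2 rad). In form: [[claw, [x, y, z], [wx, wy, wz]], ...]. A call has 1 to 12 rows; each row is the pose to reach, as a shift and turn from the pose commanded when the call began; what a row does not reach only later rows make up. A row lasts 1/12 s, in which the tool goes at most 41.7 mm and 7.16 degrees, less where a joint would pass 70% of its speed; a pose out of reach is approached as far as the arm can. A call with a number of a shift or a turn outside -1 to 1 is refused whole. A call with a gripper value outside its range is refused whole. The fingers move at their own pace and stop on an object; the grip force is fixed at half the most. Time passes only in rows, so rows that repeat a pose let the fingers close. It gives the time, the measured TCP pose, the force, the opening and the grip force at its end, in the units of the state.
- monitor.state(): the state, without advancing time (a new reading comes with each control period).
- vision.grab_frame(name): name is "scene" or "top"; returns a dict with "color" (480x640x3 uint8, red, green, blue), "z_map" (480x640 float32, m along the optical axis (not along the pixel's ray), 0 where there is no reading), "mtx" (3x3 intrinsics, pixels), "R" (3x3) and "t" (3): a world point X has camera coordinates R X + t. Camera axes: x right, y down, z forward; pixel columns grow to the right and rows downward; lengths in m; the calibration is good to about 2 mm. A picture is of the moment at which its call begins.
- manip.job_done(): hands the job in; it is judged then, once.
The state is a dict: "time": time; "joint_pos": joint angles; "joint_vel": joint speeds; "joint_efforts": joint torques, N m; "tool_pos": TCP position; "tool_rot": TCP orientation; "contact_force": force on the tool from outside, world axes, zero at the start; "ft_torque": the same for the moment, N m; "gripper_width": opening from 0.0 (shut) to 1.0 (fully open); "grasp_force": force on a finger pad.
Only numpy, scipy, OpenCV 4.12 (cv2) and the standard library are available. Lean on these libraries where they do the work, as an engineer would, in place of code of your own. Each camera call takes 0.05 s, during which the arm holds its last target. There are 200 camera calls.

## Working session

There is one attempt and no reset: what is moved stays moved. The work goes in short steps, Python scripts to look and compute and a tool call to move; the robot and the scene stay as the last step left them, time stands still between calls to the robot, and variables do not carry over. Pictures are saved under pics/ and viewed, at most 10 in all, crops included, and the job is handed in when it is done.

Besides the shell and the picture viewer there is one more tool, called as name(argument=value, ...) on one line, values as JSON. arm_command: Moves the arm, as the interface text tells. Shifts and turns lie within -1 to 1; 1 stands for 30 cm of shift or pi/2 rad of turn. Its arguments: {"type":"object","properties":{"rows":{"type":"array"}},"required":["rows"]}

```bash
mkdir -p pics
cat > h.py <<'E'
import numpy as np, cv2
from plant import monitor, vision, manip
def grab(n, save=None):
    f=vision.grab_frame(n)
    if save: cv2.imwrite('pics/'+save, f['color'][:,:,::-1])
    return f
def ray(f,u,v,h):
    "pixel -> world point on plane z=h"
    d=f['R'].T@np.linalg.solve(f['mtx'],[u,v,1.]); c=-f['R'].T@f['t']
    return c+d*(h-c[2])/d[2]
def cloud(f):
    v,u=np.mgrid[:480,:640]; z=f['z_map'].astype(float)
    p=np.stack([u,v,np.ones_like(u)],-1)@np.linalg.inv(f['mtx']).T*z[...,None]
    return (p-f['t'])@f['R']
E
python3 - <<'E'
from h import *
for n in ('scene','top'):
    f=grab(n,n+'1.png'); np.savez(n+'1.npz',**f); print(n,-f['R'].T@f['t'],f['R'][2])
print(monitor.state())
E
```

```text
scene [1.0123232  0.64423391 1.06733119] [-0.39935795 -0.5053828  -0.76491924]
top [0.35036185 0.02890494 1.40656611] [ 1.26089978e-01 -7.43460034e-05 -9.92018806e-01]
{'time': 0.1, 'joint_pos': array([-1.28098326e+00,  5.32703192e-02,  1.61412068e+00, -2.00839421e-05,
        1.47601929e+00, -1.18978404e-01]), 'joint_vel': array([ 0.00039385, -0.00165592, -0.00497684, -0.00014791,  0.00221411,
       -0.00074406]), 'joint_efforts': array([-1.49469893e-04, -3.94907427e+01, -3.71363068e+01, -6.88637465e-05,
        3.99524331e-03, -1.78051886e-05]), 'tool_pos': array([ 0.24828614, -0.57296343,  0.2302202 ]), 'tool_rot': array([-9.04652518e-04,  9.79183215e-01,  2.02976366e-01, -8.74940968e-05]), 'contact_force': array([-0.08938606,  0.16044579, -0.71291538]), 'ft_torque': array([-0.00164838, -0.04833958, -0.01690689]), 'grasp_force': 0.0, 'gripper_width': 0.9988900997286303}
```

View pics/scene1.png

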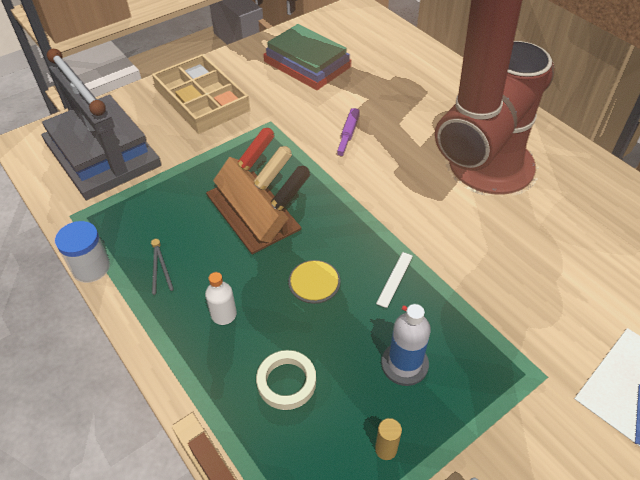

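View pics/top1.png

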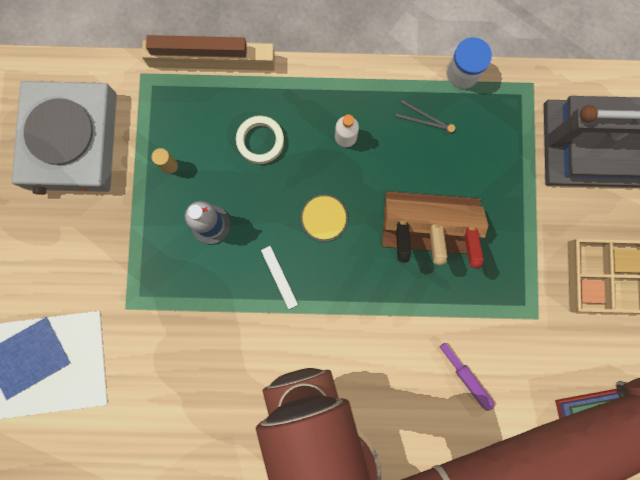

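The scene view shows the rack at (255,205), its red handle at (257,150), the pad at (315,281) and the can cap at (415,313). The top view shows the red handle at (475,248), pad at (324,218) and cap at (195,212).

Red candidates: the red handle in the rack at top (475,248) and the purple look-alike lying on the bench at (467,377). The one in the rack fits: it is red, socketed and leans towards the robot. I'll confirm it in a crop.

```bash
cat > m.py <<'E'
from h import *
F={n:dict(np.load(n+'1.npz')) for n in('scene','top')}
box={'scene':dict(red=(235,120,280,175),cap=(395,300,435,328),pad=(280,255,350,305)),
     'top':dict(red=(460,220,490,275),cap=(180,195,215,230),pad=(295,190,355,245))}
P={}
for n,f in F.items():
    C=cloud(f); hsv=cv2.cvtColor(f['color'],cv2.COLOR_RGB2HSV); H,S,V=[hsv[...,i].astype(int) for i in range(3)]
    M=dict(red=((H<8)|(H>172))&(S>150)&(V>60),cap=(S<40)&(V>150)&(C[...,2]>.175),pad=(H>20)&(H<33)&(S>110)&(V>120))
    for k,m in M.items():
        x0,y0,x1,y1=box[n][k]; w=np.zeros_like(m); w[y0:y1,x0:x1]=1; m=m&w&(f['z_map']>0)
        m=cv2.erode(m.astype(np.uint8),np.ones((3,3)))>0 if k=='red' else m
        q=C[m]; P[n,k]=q; vv,uu=np.nonzero(m)
        print(n,k,len(q),q.mean(0).round(4),q.min(0).round(3),q.max(0).round(3))
        if k=='pad': print('  ray',ray(f,uu.mean(),vv.mean(),.009).round(4))
        if k=='cap':
            t=m&(C[...,2]>.184); vv,uu=np.nonzero(t); print('  ray top',ray(f,uu.mean(),vv.mean(),.188).round(4),C[t].mean(0).round(4))
        if k=='red':
            c=q.mean(0); s=np.linalg.svd(q-c)[2] if len(q)<3000 else None
            a=s[0]*np.sign(s[0][2]); pr=(q-c)@a
            print('  axis',a.round(3),'normal',s[2].round(3),'extent',pr.min().round(4),pr.max().round(4),'yaw',np.degrees(np.arctan2(-a[1],-a[0])).round(1),'tilt',np.degrees(np.arccos(a[2])).round(1))
# rack yaw: wooden upper block in top cloud, 
f=F['top'];C=cloud(f);sub=C[185:260,378:495].reshape(-1,3)
s=sub[(sub[:,2]>.078)&(sub[:,2]<.09)]
print('rack hi',len(s),s.min(0),s.max(0))
wood=cv2.cvtColor(f['color'],cv2.COLOR_RGB2HSV)
m=np.zeros((480,640),bool);m[185:230,378:495]=1;m&=(wood[...,0]<18)&(wood[...,1]>90)&(C[...,2]>.03)&(C[...,2]<.095)
q=C[m];r=cv2.minAreaRect((q[:,:2]*1000).astype(np.float32));print('wood rect',r)
for n,(a,b,c,d),z in(('scene',(215,95,320,245),5),('top',(375,175,500,285),5)):
    im=cv2.resize(F[n]['color'][b:d,a:c,::-1],None,fx=3.6,fy=3.6,interpolation=2);cv2.imwrite(f'pics/crop_{n}.png',im)
a,b=[cv2.imread(f'pics/crop_{n}.png') for n in('scene','top')]
h=max(a.shape[0],b.shape[0]);pad=lambda x:cv2.copyMakeBorder(x,0,h-x.shape[0],0,0,0);cv2.imwrite('pics/crop.png',cv2.resize(np.hstack([pad(a),pad(b)]),None,fx=.95,fy=.95))
E
python3 m.py
```

```text
scene red 403 [ 0.5015 -0.2875  0.1191] [ 0.462 -0.303  0.079] [ 0.538 -0.276  0.154]
  axis [-0.738  0.055  0.673] normal [-0.576 -0.572 -0.584] extent -0.0489 0.0492 yaw -4.3 tilt 47.7
scene cap 263 [0.5507 0.2864 0.1862] [0.533 0.269 0.175] [0.565 0.3   0.192]
  ray top [0.5496 0.2853 0.188 ] [0.5495 0.2852 0.1877]
scene pad 1470 [0.5723 0.0242 0.0091] [ 0.52  -0.029  0.002] [0.621 0.075 0.016]
  ray [0.5724 0.0244 0.009 ]
top red 394 [ 0.4937 -0.2912  0.1255] [ 0.455 -0.305  0.079] [ 0.541 -0.281  0.155]
  axis [-0.761  0.019  0.648] normal [0.603 0.386 0.697] extent -0.0641 0.0461 yaw -1.4 tilt 49.6
top cap 166 [0.5471 0.2831 0.1871] [0.533 0.269 0.177] [0.561 0.298 0.194]
  ray top [0.5469 0.2832 0.188 ] [0.5469 0.2833 0.1875]
top pad 1482 [0.5703 0.0233 0.0082] [ 0.521 -0.027 -0.002] [0.622 0.074 0.019]
  ray [0.5701 0.0233 0.009 ]
rack hi 698 [ 0.51363609 -0.33469437  0.07802391] [ 0.56826974 -0.11413221  0.0899143 ]
wood rect ((570.856201171875, -224.42645263671875), (220.2591552734375, 74.72997283935547), 88.0384750366211)
```

View pics/crop.png

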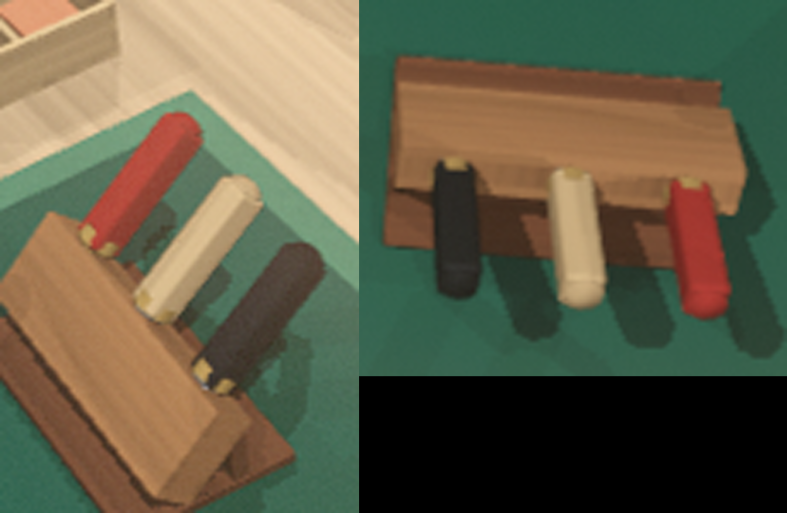

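The crop confirms the red handle in the end socket on the robot's right (crop (145,180) and (697,250)), with pale in the middle and black at the other end. The purple tool is not in the rack. I'll head for the cap now and refine the tool axis from the saved frames.

arm_command(rows=[[0,[0,0.1,0.2],[0,0,0]],[0,[0.3,0.3,0.2],[0,0,0]],[0,[1,1,0.2],[0,0,0]],[0,[1,1,0.2],[0,0,0]],[0,[1,1,0.2],[0,0,0]],[0,[1,1,0.2],[0,0,0]],[0,[1,1,0.2],[0,0,0]],[0,[1,1,0.2],[0,0,0]],[0,[1,1,0.2],[0,0,0]],[0,[1,1,0.2],[0,0,0]],[0,[1,1,0.2],[0,0,0]],[0,[1,1,0.2],[0,0,0]]])

```text
time: 1.1
tool_pos: [0.552, -0.2685, 0.2909]
tool_rot: [-0.001, 0.978, 0.206, 0.001]
contact_force: [-0.5, 0.4, -0.0]
gripper_width: 0.003
grasp_force: 0.0
```

arm_command(rows=[[0,[0,1,0],[0,0,0]],[0,[0,1,0],[0,0,0]],[0,[0,1,0],[0,0,0]],[0,[0,1,0],[0,0,0]],[0,[0,1,0],[0,0,0]],[0,[0,1,0],[0,0,0]],[0,[0,1,0],[0,0,0]],[0,[0,1,0],[0,0,0]],[0,[0,1,0],[0,0,0]]])

```text
time: 1.85
tool_pos: [0.548, 0.0288, 0.2909]
tool_rot: [-0.0, 0.979, 0.205, -0.0]
contact_force: [-0.2, 0.5, 0.7]
gripper_width: 0.002
grasp_force: 0.0
```

```bash
cat > ax.py <<'E'
from h import *
F={n:dict(np.load(n+'1.npz')) for n in('scene','top')}
box={'scene':(235,120,280,175),'top':(460,220,490,275)}
pl=[]
for n,f in F.items():
    hsv=cv2.cvtColor(f['color'],cv2.COLOR_RGB2HSV);H,S,V=[hsv[...,i].astype(int) for i in range(3)]
    m=((H<8)|(H>172))&(S>140)&(V>50); w=np.zeros_like(m);x0,y0,x1,y1=box[n];w[y0:y1,x0:x1]=1;m&=w
    c=max(cv2.findContours(m.astype(np.uint8),0,2)[0],key=cv2.contourArea)
    (cx,cy),(a,b),_=r=cv2.minAreaRect(c); bp=cv2.boxPoints(r)
    e=bp[1]-bp[0],bp[2]-bp[1]; d=max(e,key=np.linalg.norm); cen=np.array([cx,cy])
    R=lambda p:f['R'].T@np.linalg.solve(f['mtx'],[*p,1.])
    nn=np.cross(R(cen-d/2),R(cen+d/2));pl.append((nn/np.linalg.norm(nn),-f['R'].T@f['t'])); print(n,cen,d)
a=np.cross(pl[0][0],pl[1][0]);a/=np.linalg.norm(a);a*=np.sign(a[2])
A=np.array([pl[0][0],pl[1][0],[0,0,1]]);p=np.linalg.solve(A,[pl[0][0]@pl[0][1],pl[1][0]@pl[1][1],.102])
print('axis',a,'yaw',np.degrees(np.arctan2(-a[1],-a[0])),'tilt',np.degrees(np.arccos(a[2])),'pt z=.102',p)
# other handles' tips for the rack yaw
for n,f in F.items():
    C=cloud(f);q=C.reshape(-1,3);q=q[(q[:,0]>.42)&(q[:,0]<.5)&(q[:,1]<-.08)&(q[:,1]>-.35)&(q[:,2]>.125)&(q[:,2]<.17)]
    for lo,hi in((-.35,-.25),(-.25,-.18),(-.18,-.08)):
        s=q[(q[:,1]>lo)&(q[:,1]<hi)];print(n,len(s),s.mean(0).round(4),s.min(0).round(3),s.max(0).round(3))
s=monitor.state();print(s['tool_pos'],s['tool_rot'],s['joint_pos'].round(3),s['time'],s['contact_force'])
E
python3 ax.py
```

```text
scene [256.05999756 147.91999817] [ 28.440002 -37.919983]
top [473.15386963 247.26924133] [ 7.961548 39.807693]
axis [-0.74322024  0.03770304  0.66798365] yaw -2.9040852095370773 tilt 48.08836807163303 pt z=.102 [ 0.5103531 -0.2944004  0.102    ]
scene 248 [ 0.4781 -0.2879  0.1391] [ 0.453 -0.308  0.125] [ 0.5   -0.276  0.154]
scene 241 [ 0.4812 -0.2136  0.14  ] [ 0.459 -0.232  0.125] [ 0.5   -0.202  0.154]
scene 229 [ 0.4838 -0.1386  0.1408] [ 0.461 -0.156  0.126] [ 0.5   -0.128  0.155]
top 270 [ 0.4735 -0.2923  0.1409] [ 0.452 -0.307  0.125] [ 0.499 -0.281  0.155]
top 258 [ 0.4772 -0.218   0.1415] [ 0.456 -0.233  0.125] [ 0.499 -0.206  0.158]
top 230 [ 0.4797 -0.1434  0.1428] [ 0.46  -0.158  0.127] [ 0.499 -0.131  0.156]
[0.54797761 0.02875917 0.29088697] [-1.25813052e-04  9.78744097e-01  2.05085057e-01 -3.09862442e-04] [-0.083 -0.158  1.717  0.     1.583  1.074] 1.85 [-0.17980591  0.50642305  0.66759045]
```

arm_command(rows=[[0,[0,0.85,0],[0,0,0]],[0,[0,0.85,0],[0,0,0]],[0,[0,0.85,0],[0,0,0]],[0,[0,0.85,0],[0,0,0]],[0,[0,0.85,0],[0,0,0]],[0,[0,0.85,0],[0,0,0]],[0,[0,0.85,0],[0,0,0]],[0,[0,0.85,-0.1],[0,0,0]],[0,[0,0.85,-0.2],[0,0,0]],[0,[0,0.85,-0.28],[0,0,0]],[0,[0,0.85,-0.31],[0,0,0]],[0,[0,0.85,-0.31],[0,0,0]]])

```text
time: 2.85
tool_pos: [0.5473, 0.2793, 0.1944]
tool_rot: [0.001, 0.979, 0.202, -0.003]
contact_force: [-0.4, -0.7, 0.3]
gripper_width: 0.003
grasp_force: 0.0
```

Run:
```python
from h import *
f=grab('scene'); g=grab('top')
a=cv2.resize(f['color'][260:400,340:480],None,fx=2.8,fy=2.8,interpolation=2);b=cv2.resize(g['color'][150:290,120:260],None,fx=2.8,fy=2.8,interpolation=2)
cv2.imwrite('pics/cap.png',np.hstack([a,b])[:,:,::-1]); s=monitor.state(); print(s['tool_pos'],s['contact_force'])
```

```text
[0.54934391 0.28059734 0.1991457 ] [0.51168914 0.26612303 1.434696  ]
```

View pics/cap.png

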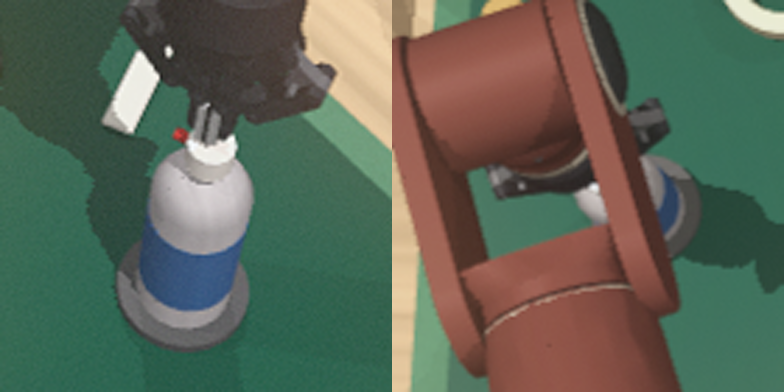

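The fingers are centred on the white cap (crop (210,140)), clear of the red spray tip. Pressing now.

arm_command(rows=[[0,[0,0.01,-0.02],[0,0,0]],[0,[0,0.01,-0.035],[0,0,0]],[0,[0,0.01,-0.05],[0,0,0]],[0,[0,0.01,-0.06],[0,0,0]],[0,[0,0.01,-0.065],[0,0,0]],[0,[0,0.01,-0.065],[0,0,0]],[0,[0,0.01,-0.065],[0,0,0]],[0,[0,0.01,-0.065],[0,0,0]]])

```text
time: 3.62
tool_pos: [0.5496, 0.285, 0.1807]
tool_rot: [-0.0, 0.979, 0.203, 0.002]
contact_force: [1.3, 0.1, 5.8]
gripper_width: 0.004
grasp_force: 2.7
```

arm_command(rows=[[0,[0,0,-0.01],[0,0,0]],[0,[0,0,-0.01],[0,0,0]],[0,[0,0,-0.01],[0,0,0]],[0,[0,0,-0.01],[0,0,0]]])

```text
time: 3.95
tool_pos: [0.5497, 0.285, 0.1799]
tool_rot: [-0.0, 0.979, 0.203, 0.002]
contact_force: [-3.5, -0.9, 12.9]
gripper_width: 0.002
grasp_force: 6.5
```

Bottomed out at 12.9 N. Lifting, then moving towards the rack and opening partly.

arm_command(rows=[[0,[0,0,0.06],[0,0,0]],[0,[0,0,0.2],[0,0,0]],[0,[0,0,0.33],[0,0,0]],[0,[0,-0.1,0.4],[0,0,-0.07]],[0,[0,-0.2,0.4],[0,0,-0.14]],[0,[0,-0.33,0.4],[0,0,-0.21]],[0,[0,-0.46,0.4],[0,0,-0.29]],[0,[0,-0.59,0.4],[0,0,-0.29]],[0,[0,-0.72,0.4],[0,0,-0.29]],[0,[0,-0.85,0.4],[0,0,-0.29]],[0,[0,-1,0.4],[0,0,-0.29]],[0,[0,-1,0.4],[0,0,-0.29]]])

```text
time: 4.95
tool_pos: [0.5478, -0.0209, 0.2952]
tool_rot: [0.001, 1.0, -0.027, -0.001]
contact_force: [0.1, 1.7, 0.3]
gripper_width: -0.002
grasp_force: 0.0
```

arm_command(rows=[[48,[0,-0.93,0],[0,0,0]],[48,[0,-0.93,0],[0,0,0]],[48,[0,-0.93,0],[0,0,0]],[48,[0,-0.93,0],[0,0,0]],[48,[0,-0.93,0],[0,0,0]],[48,[0,-0.93,0],[0,0,0]],[48,[0,-0.93,0],[0,0,0]],[48,[0,-0.93,0],[0,0,0]],[48,[0,-0.93,0],[0,0,0]],[48,[0,-0.93,0],[0,0,0]]])

```text
time: 5.78
tool_pos: [0.5484, -0.2936, 0.2952]
tool_rot: [-0.001, 1.0, -0.023, -0.0]
contact_force: [0.4, 0.1, -0.4]
gripper_width: 0.564
grasp_force: 0.0
```

Run:
```python
from h import *
f=grab('scene'); C=cloud(f); w=C[300:328,395:435].reshape(-1,3); print('cap top z',np.percentile(w[:,2],[95,99]))
s=monitor.state(); print(s['tool_pos'],s['tool_rot'],s['joint_pos'].round(3),s['gripper_width'],s['contact_force'])
```

```text
cap top z [0.18886576 0.1906816 ]
[ 0.5485521  -0.29316498  0.295489  ] [-4.45337063e-04  9.99740975e-01 -2.27532144e-02 -2.76701670e-04] [-0.611  0.016  1.544  0.     1.582  1.006] 0.5577281388100446 [ 0.79445496 -0.07235457 -0.21545518]
```

Cap is back up (top at 0.189). Tilting and going to the pre-grasp.

arm_command(rows=[[48,[0.025,0,0],[0,0.07,0]],[48,[0.025,0,0],[0,0.14,0]],[48,[0.025,-0.005,0],[0.01,0.21,0]],[48,[0.025,-0.005,-0.1],[0.01,0.28,0]],[48,[0.025,-0.005,-0.2],[0.015,0.35,0]],[48,[0.025,-0.005,-0.3],[0.02,0.4,0]],[48,[0.025,-0.005,-0.38],[0.02,0.4,0]],[48,[0.025,-0.005,-0.435],[0.02,0.4,0]],[48,[0.025,-0.005,-0.435],[0.02,0.4,0]],[48,[0.025,-0.005,-0.435],[0.02,0.4,0]]])

```text
time: 6.67
tool_pos: [0.5559, -0.2951, 0.1658]
tool_rot: [-0.008, 0.951, -0.022, -0.31]
contact_force: [-0.1, -0.5, 0.6]
gripper_width: 0.563
grasp_force: 0.0
```

Run:
```python
from h import *
from scipy.spatial.transform import Rotation as Ro
s=monitor.state(); R=Ro.from_quat(s['tool_rot'],scalar_first=True).as_matrix(); print(s['tool_pos'],'\n',R.round(3),s['joint_pos'].round(3),s['gripper_width'])
g=np.array([.510,-.294,.102]); d=g+.021*R[:,2]-s['tool_pos']; print('to go',d,d/.3)
f=grab('scene'); g=grab('top')
a=cv2.resize(f['color'][90:250,180:340],None,fx=2.5,fy=2.5,interpolation=2);b=cv2.resize(g['color'][150:310,370:530],None,fx=2.5,fy=2.5,interpolation=2)
cv2.imwrite('pics/pre.png',np.hstack([a,b])[:,:,::-1])
```

```text
[ 0.55590516 -0.29509902  0.16581885] 
 [[ 0.807 -0.046 -0.588]
 [-0.036 -0.999  0.029]
 [-0.589 -0.002 -0.808]] [-0.493  0.493  1.29  -0.274  1.928  1.102] 0.563477289069243
to go [-0.05825538  0.00170494 -0.0807925 ] [-0.1941846   0.00568313 -0.26930834]
```

View pics/pre.png

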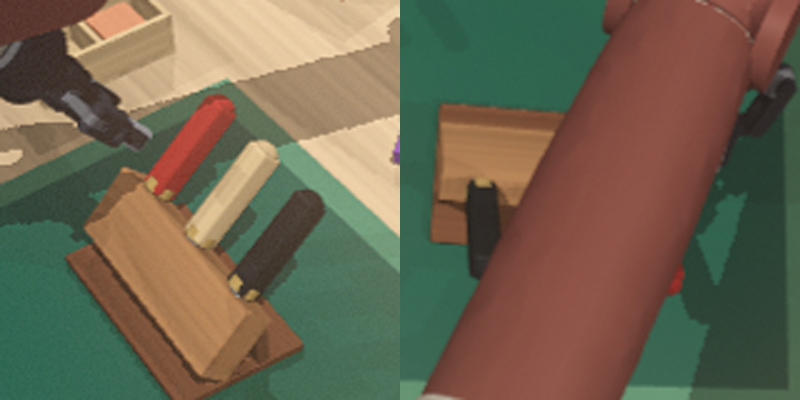

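Run:
```python
from h import *
f=grab('scene'); cv2.imwrite('pics/pre2.png',cv2.resize(f['color'][40:240,100:320],None,fx=3,fy=3,interpolation=2)[:,:,::-1])
for P in ([.556,-.295,.166],[.556,-.271,.166],[.556,-.319,.166],[.510,-.294,.102],[.46,-.291,.151]):
    c=f['mtx']@(f['R']@P+f['t']); print(P,(c[:2]/c[2]).round(1), 'crop',((c[:2]/c[2]-[100,40])*3).round())
```

```text
[0.556, -0.295, 0.166] [231.8 139.7] crop [395. 299.]
[0.556, -0.271, 0.166] [237.7 145.6] crop [413. 317.]
[0.556, -0.319, 0.166] [226.1 133.9] crop [378. 282.]
[0.51, -0.294, 0.102] [252.5 153. ] crop [457. 339.]
[0.46, -0.291, 0.151] [269.9 128.6] crop [510. 266.]
```

View pics/pre2.png

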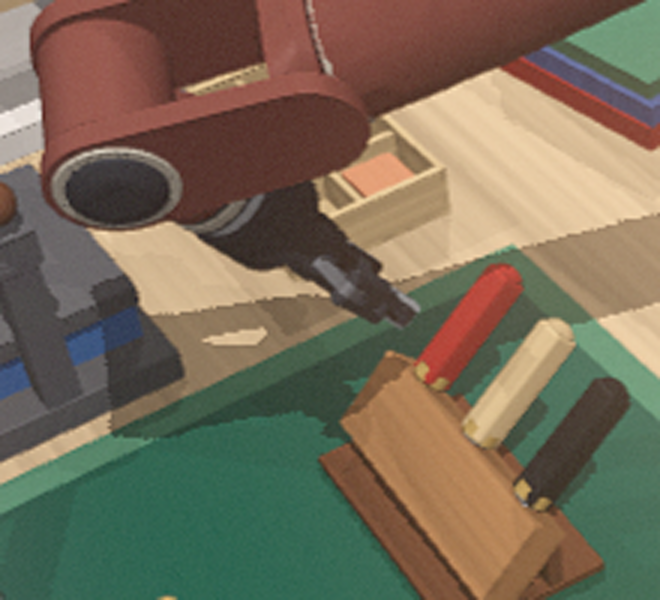

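The near finger tip shows at (412,318) and the red handle around (465,328), both as projected. Advancing and gripping.

arm_command(rows=[[48,[-0.04,0,-0.055],[0,0,0]],[48,[-0.08,0.005,-0.11],[0,0,0]],[48,[-0.12,0.005,-0.165],[0,0,0]],[48,[-0.16,0.005,-0.22],[0,0,0]],[48,[-0.195,0.005,-0.27],[0,0,0]],[48,[-0.195,0.005,-0.27],[0,0,0]],[48,[-0.195,0.005,-0.27],[0,0,0]]])

```text
time: 7.4
tool_pos: [0.4976, -0.2948, 0.0858]
tool_rot: [-0.008, 0.951, -0.023, -0.309]
contact_force: [0.9, 0.1, 0.1]
gripper_width: 0.558
grasp_force: 0.0
```

arm_command(rows=[[15,[0,0,0],[0,0,0]],[15,[0,0,0],[0,0,0]],[15,[0,0,0],[0,0,0]],[15,[0,0,0],[0,0,0]],[15,[0,0,0],[0,0,0]],[15,[0,0,0],[0,0,0]],[15,[0,0,0],[0,0,0]]])

```text
time: 7.98
tool_pos: [0.4993, -0.2955, 0.0869]
tool_rot: [-0.007, 0.951, -0.022, -0.308]
contact_force: [2.3, -0.3, 6.7]
gripper_width: 0.298
grasp_force: 59.5
```

arm_command(rows=[[15,[-0.02,0.001,0.02],[0,0,0]],[15,[-0.04,0.002,0.04],[0,0,0]],[15,[-0.06,0.003,0.06],[0,0,0]],[15,[-0.08,0.004,0.08],[0,0,0]]])

```text
time: 8.32
tool_pos: [0.4744, -0.2934, 0.1091]
tool_rot: [-0.008, 0.951, -0.022, -0.308]
contact_force: [3.3, 0.1, -0.2]
gripper_width: 0.293
grasp_force: 59.1
```

arm_command(rows=[[15,[-0.03,0.001,0.03],[0,0,0]],[15,[-0.06,0.003,0.06],[0,0,0]],[15,[-0.09,0.005,0.09],[0,0,0]],[15,[-0.12,0.006,0.12],[0,0,0]],[15,[-0.15,0.008,0.15],[0,0,0]],[15,[-0.15,0.008,0.15],[0,0,0]]])

```text
time: 8.82
tool_pos: [0.4271, -0.2909, 0.1548]
tool_rot: [-0.008, 0.951, -0.023, -0.309]
contact_force: [1.3, -0.4, -1.6]
gripper_width: 0.296
grasp_force: 58.8
```

Tool is drawn free. Lifting and turning level, then carrying to the pad.

arm_command(rows=[[15,[-0.02,0,0.1],[0,0,0]],[15,[-0.02,0,0.2],[0,-0.05,0]],[15,[-0.02,0,0.3],[0,-0.11,0]],[15,[-0.02,0,0.35],[0,-0.17,0]],[15,[-0.02,0,0.35],[-0.01,-0.23,0]],[15,[-0.02,0,0.35],[-0.01,-0.29,0]],[15,[-0.02,0,0.35],[-0.01,-0.35,0]],[15,[-0.02,0,0.35],[-0.01,-0.41,0]],[15,[-0.02,0,0.35],[-0.02,-0.46,0]],[15,[-0.02,0,0.35],[-0.02,-0.5,0]],[15,[-0.02,0,0.35],[-0.02,-0.5,0]]])

```text
time: 9.73
tool_pos: [0.4203, -0.2903, 0.257]
tool_rot: [-0.002, 0.997, -0.023, 0.078]
contact_force: [-0.4, -0.4, -2.5]
gripper_width: 0.294
grasp_force: 59.0
```

arm_command(rows=[[15,[0.03,0.08,0],[0,0,0]],[15,[0.06,0.18,0],[0,0,0]],[15,[0.08,0.28,0],[0,0,0]],[15,[0.1,0.38,0],[0,0,0]],[15,[0.12,0.48,0],[0,0,0]],[15,[0.14,0.58,0],[0,0,0]],[15,[0.15,0.68,0],[0,0,0]],[15,[0.15,0.78,0],[0,0,0]],[15,[0.15,0.88,0],[0,0,0]],[15,[0.15,0.96,0],[0,0,0]],[15,[0.15,1,0],[0,0,0]],[15,[0.15,1,0],[0,0,0]]])

```text
time: 10.73
tool_pos: [0.4669, 0.0115, 0.2576]
tool_rot: [-0.002, 0.997, -0.02, 0.077]
contact_force: [0.6, 0.1, -1.6]
gripper_width: 0.293
grasp_force: 59.4
```

arm_command(rows=[[15,[0,0.05,-0.08],[0,0,0]],[15,[0,0.07,-0.16],[0,0,0]],[15,[0,0.07,-0.24],[0,0,0]],[15,[0,0.07,-0.32],[0,0,0]],[15,[0,0.07,-0.36],[0,0,0]],[15,[0,0.07,-0.36],[0,0,0]],[15,[0,0.07,-0.36],[0,0,0]],[15,[0,0.07,-0.36],[0,0,0]]])

```text
time: 11.4
tool_pos: [0.4685, 0.0297, 0.1521]
tool_rot: [-0.001, 0.997, -0.022, 0.08]
contact_force: [0.6, -0.4, -1.4]
gripper_width: 0.293
grasp_force: 59.4
```

Run:
```python
from h import *
s=monitor.state(); print(s['tool_pos'],s['tool_rot'],s['time'],s['joint_pos'].round(3),s['grasp_force'])
f=grab('scene','end.png'); g=grab('top'); np.savez('scene2.npz',**f);np.savez('top2.npz',**g)
cv2.imwrite('pics/end.png',np.hstack([cv2.resize(f['color'][110:350,180:440],(400,369)),cv2.resize(g['color'][100:340,200:460],(400,369))])[:,:,::-1])
```

```text
[0.46854557 0.02966435 0.15205279] [-0.00131903  0.99658179 -0.02233626  0.07952416] 11.4 [-0.105 -0.395  2.146  0.017  1.232  1.506] 59.38300609588623
```

View pics/end.png

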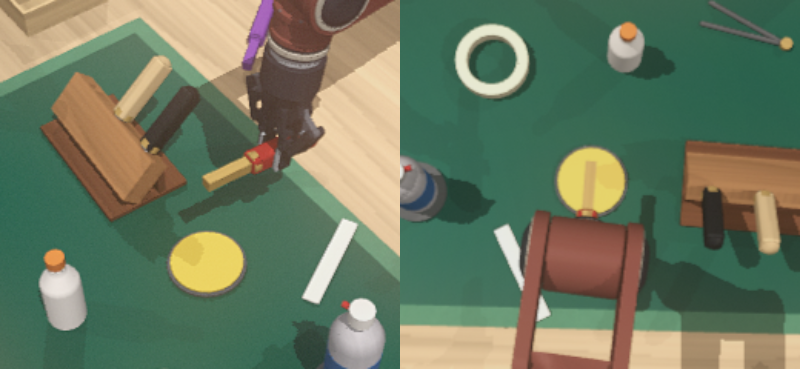

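The tool is held with its brass shank over the pad (top crop (590,185)); the other things look untouched. I'll check level and face position from depth.

Run:
```python
from h import *
for n in('scene','top'):
    q=cloud(dict(np.load(n+'2.npz'))).reshape(-1,3)
    q=q[(q[:,0]>.505)&(q[:,0]<.65)&(abs(q[:,1]-.025)<.03)&(q[:,2]>.12)&(q[:,2]<.22)]
    top=q if n=='top' else q[q[:,2]>np.median(q[:,2])]
    x=q[:,0]; print(n,len(q),'x',np.percentile(x,[2,98,100]),'z',np.median(q[:,2]))
    if len(q)>20:
        hi=np.array([[b,np.percentile(q[abs(x-b)<.006][:,2],80),np.median(q[abs(x-b)<.006][:,1])] for b in np.arange(.515,.575,.01)]); print(hi.round(4)); 
        print('pitch deg',np.degrees(np.arctan(np.polyfit(hi[:,0],hi[:,1],1)[0])),'yaw',np.degrees(np.arctan(np.polyfit(hi[:,0],hi[:,2],1)[0])))
```

```text
scene 379 x [0.50544726 0.57064684 0.57118309] z 0.1768696050929429
[[0.515  0.178  0.0329]
 [0.525  0.1791 0.0324]
 [0.535  0.179  0.0312]
 [0.545  0.1803 0.0316]
 [0.555  0.1803 0.0304]
 [0.565  0.1804 0.0278]]
pitch deg 2.7150833878877956 yaw -5.116382608610993
top 234 x [0.50638652 0.56786632 0.56864342] z 0.17819253592610196
[[0.515  0.1798 0.0271]
 [0.525  0.1796 0.0254]
 [0.535  0.1802 0.0256]
 [0.545  0.1798 0.0257]
 [0.555  0.1806 0.0241]
 [0.565  0.1814 0.0243]]
pitch deg 1.7714967232461236 yaw -2.9325062718965134
```

Face is at about (0.570, 0.025, 0.172), nearly centred over the pad, with roughly 2° nose-up. I'll trim that and settle.

arm_command(rows=[[15,[0,0,0],[0,0.01,0]],[15,[0,0,0],[0,0.02,0]],[15,[0,0,0],[0,0.02,0]],[15,[0,0,0],[0,0.02,0]],[15,[0,0,0],[0,0.02,0]],[15,[0,0,0],[0,0.02,0]],[15,[0,0,0],[0,0.02,0]],[15,[0,0,0],[0,0.02,0]],[15,[0,0,0],[0,0.02,0]],[15,[0,0,0],[0,0.02,0]]])

```text
time: 12.33
tool_pos: [0.4674, 0.0301, 0.1503]
tool_rot: [-0.001, 0.998, -0.022, 0.063]
contact_force: [0.5, 0.0, -1.4]
gripper_width: 0.296
grasp_force: 59.4
```

```bash
python3 -c "
from h import *
s=monitor.state();print(abs(s['joint_vel']).max(),s['grasp_force'],s['tool_pos']);print(manip.job_done())"
```

```text
0.001206784189899043 59.39700901508331 [0.46739444 0.03012507 0.15028624]
the job is handed in; nothing more can be done
None
```

I pressed the cap to its stop (12.9 N) and it sprang back up, then drew the red tool and handed in at about 12 s, holding it still and within about 1° of level, its brass face about 17 cm up over the pad centre; nothing else was touched that I could see.

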